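# Mark the order and offer the dessert paddle at the pick-up window

### The arm

A 6-joint arm with a two-finger parallel gripper is mounted at the origin on the work surface. World frame = base frame: x ahead of the robot, y to its left, z up, the work surface at z = 0. Lengths are in mm, angles in rad, forces in N, time in s.
With the tool pointing down it reaches from about 350 to 875 mm from the base axis. Payload 4.2 kg.
Tool frame: the origin (TCP) lies midway between the tips of the shut fingers; the grasp point (between the pads) lies 19 mm behind it (arm.tcp_to_grasp is the distance from the TCP to the grasp point, in mm); z points along the fingers, y is the line along which they close (so a half turn about z gives the same grasp; the last joint's range is limited). The gripper opens to 85 mm and grips with 20 to 120 N. Pads are 22 mm wide; open, the fingers measure 114 mm over their backs; the gripper's body (76 mm by 85 mm) begins 54 mm behind the grasp point. The pads swing forward as they close: fully open they stand 13 mm farther back than shut.
Start: joints at [-0.967, 0.385, 0.008, 0, -1.194, -0.259], TCP at [211.27, -588.187, 231.312] pointing down, gripper open.
Joint ranges: [-3.14, 3.14], [-1.21, 2.06], [-1.07, 1.41], [-3.16, 2.05], [-2.99, -0.16], [-3.1, 3.1]. Speed limits (rad/s): [2.79, 2.79, 3.14, 3.14, 3.14, 3.14].

### API

Orientations are given as a unit quaternion [x, y, z, w].
In Python, from bench import arm, imaging, job, models gives the robot as it stands.
- The arm moves only by the tool arm_command, never from a script. Its argument "rows" is a list of rows, each an object with "grip": the opening, from 0 (shut) to 1 (fully open); "linear": the shift along the tool's x, y, z in mm, a list of three; "rot": the turn, a rotation vector about the tool's x, y, z in rad, a list of three. In form: [{"grip": grip, "linear": [tx, ty, tz], "rot": [rx, ry, rz]}, ...]. A call has 1 to 10 rows; each row is the pose to reach, as a shift and turn from the pose commanded when the call began, along the tool's axes at that moment; what a row does not reach only later rows make up. A row lasts 1/8 s, in which the tool goes at most 62.5 mm and 10.7 degrees, less where a joint would pass 70% of its speed; a pose out of reach is approached as far as the arm can. A call with a gripper value outside its range is refused whole. The fingers move at their own pace and stop on an object; the grip force is fixed at half the most. Time passes only in rows, so rows that repeat a pose let the fingers close. It gives the time, the measured TCP pose, the force, the opening and the grip force at its end, in the units of the state.
- arm.read_state(): the state, without advancing time (a new reading comes with each control period).
- imaging.get_image(name): name is "scene" or "top" or "wrist"; returns a dict with "frame" (400x640x3 uint8, red, green, blue), "fx", "fy", "cx", "cy" (pixels), "extrinsics" (4x4, takes a point from world to camera coordinates); the wrist camera has in their place "T_tool_cam" (4x4, takes a point from camera to tool coordinates, whose origin is the TCP and whose axes are the flange's). Camera axes: x right, y down, z forward; pixel columns grow to the right and rows downward; lengths in mm; the calibration is good to about 2 mm. A picture is of the moment at which its call begins: read the wrist's pose just before it. There is no depth.
- job.job_done(): hands the job in; it is judged then, once.
Trained networks look in a picture, given as the dict that the camera call returned (one of the last four; its "shot" number tells which), for a name from the list of things; names that differ only in an ending like _2 or _b are one class to them, and where a whole thing is asked for, a point or a joint stands for the part that bears it (a point fixed in the world has none). Each returns a list of dicts, best first, with "score" (0 to 1); they miss things now and then, are a little off and sometimes report something else, mostly with a low value. They report only what shows in the picture. A call takes as long as a camera call. They do not tell look-alikes from the thing itself.
- models.spot_in(picture, query): "rect" ([left, top, right, bottom] in pixels, round what is visible of it).
- models.tip_of(picture, query): "pixel" ([column, row] in pixels: a listed point, or the origin of a listed thing).
The state is a dict: "clock": time; "joints": joint angles; "joint_vel": joint speeds; "joint_efforts": joint torques, N m; "position": TCP position; "ee_rot": TCP orientation; "contact_force": force on the tool from outside, world axes, zero at the start; "wrist_torque": the same for the moment, N m; "gripper_width": finger opening in mm; "grasp_force": force on a finger pad.
Only numpy, scipy, OpenCV 4.12 (cv2) and the standard library are available. Lean on these libraries where they do the work, as an engineer would, in place of code of your own. Each camera call takes 0.05 s, during which the arm holds its last target. There are 200 camera calls.

### The job

Make this dessert order ready for the guest at the pick-up window on the left: take the square-topped order marker out of the rack and slide it, upright, fully home into the slot of the wooden serving paddle while the paddle stays on its mat. Then lift the paddle by its handle a good 10 cm clear of the mat and, above the mat, turn it a quarter turn anticlockwise seen from above, so that the handle swings round to the right, keeping it level and the chocolate ball resting in the middle of the hollow the whole time. Finish with the paddle held there in the gripper, still and level (do not put it down or let go), and leave the round-topped marker, the jar, the pitcher and the ramekin where they are.

Things in the scene. Friction and masses are not known exactly. Their poses are not given: they have to be found in the camera images.
- paddle: Loose one-piece wooden serving paddle, 0.16 kg: round dish 156 mm across, 22 mm high; slotted block 30 (x) by 70 (y) by 44 mm high; then the handle. Origin: centre of the dish's flat underside, at first on the mat. z up, x from handle to dish, along the mat's x within 0.05 rad at first. Its weight acts 60 mm from the dish's centre towards the handle: grip firmly (30 N or more) to keep it level.
- handle (a point): Grip point on the handle, 150 mm from the dish's centre on the -x side, 25 mm above the paddle's underside. The handle is a bar along the paddle's x, 24 mm wide (y), 22 mm high (14 to 36 mm above the underside), free below, from 109 to 245 mm from the dish's centre. Pinch it across its width from above. Axes as the paddle.
- slot (a point): Centre of the mouth of the marker slot in the top of the slotted block, 94 mm from the dish's centre on the -x side, 44 mm above the paddle's underside. The slot is 10.5 mm (paddle's x) by 52.5 mm (y), 28 mm deep, straight down, its closed floor 16 mm above the underside. Axes as the paddle.
- dish (a point): Lowest point of the paddle's hollow, 6 mm above the paddle's underside. The hollow is a round spherical dip, 136 mm across, 16 mm deep.
- ball_seat (a point): Where the ball's centre belongs: on the dish's axis, 27 mm above the paddle's underside.
- chocolate_center (a point): Centre of the loose chocolate ball (42 mm diameter, 25 g, dark brown) that lies in the paddle's hollow; it rolls if the paddle is tipped or jerked.
- mat: Black rubber service mat, 230 mm (x) by 200 mm (y), 4 mm thick, fixed on the counter, origin at the centre of its underside (on the counter). z up; its x points roughly away from the robot, y to the left. The dish stands over its centre.
- marker: Square-topped order marker: loose rigid white plate 8 mm thick (its x), 50 mm wide (y), 95 mm high (z, up), 25 g, rectangular top, lowest 4 mm stepped in by 1.25 mm a side. Origin: centre of its underside. It stands in one of the rack's slots, underside 10 mm above the counter. Either broad face may look either way in the paddle's slot.
- round_marker: The other order marker, alike but with a half-round top, standing in the rack's other slot 92 mm away (centre to centre). To be left alone.
- rack: Fixed light-wood marker rack, 50 mm (x) by 180 mm (y) by 36 mm high, origin at the centre of its underside, two slots like the paddle's, 26 mm deep and 46 mm either side of its centre along y.
- jar: Lidded cocoa jar, 80 mm diameter, 120 mm high, loose; origin at the centre of its underside. To be left alone.
- pitcher: Steel milk pitcher with a handle, 84 mm diameter, 100 mm high, loose; origin at the centre of its underside. To be left alone.
- ramekin: Small white ceramic cup, 80 mm diameter, 40 mm high, loose; origin at the centre of its underside. To be left alone.
Not all that is in view belongs to the job. Of the things like the part that bears chocolate_center, leave any that is green; of the rest the smaller one is meant.

How it is judged:
By the outcome, as a careful person would: the job done as asked, in the order asked, and still so for the second after the job is handed in, while the arm keeps its last pose, push and grip.
It also fails if it takes over 72 s, if anything falls off the work surface, if the arm or the gripper's body presses on something with over 40 N, if the wrist force passes 120 N, or if a joint passes its speed limit or range.

## Working session

There is one attempt and no reset: what is moved stays moved. The work goes in short steps, Python scripts to look and compute and a tool call to move; the robot and the scene stay as the last step left them, time stands still between calls to the robot, and variables do not carry over. Pictures are saved under pics/ and viewed, at most 10 in all, crops included, and the job is handed in when it is done.

Besides the shell and the picture viewer there is one more tool, called after "Emit:" by a JSON object that holds its "op" and its "data", one argument or row to a line. arm_command: Moves the arm, as the interface text tells. Its arguments: {"type":"object","properties":{"rows":{"type":"array"}},"required":["rows"]}

```bash
mkdir -p pics; ls; cat > h.py <<'E'
import numpy as np, cv2
from bench import arm, imaging, job, models
from scipy.spatial.transform import Rotation as R
def ray(p,uv,st=None):
    d=np.array([(uv[0]-p["cx"])/p["fx"],(uv[1]-p["cy"])/p["fy"],1.])
    if "extrinsics" in p:
        T=np.linalg.inv(np.array(p["extrinsics"]))
    else:
        W=np.eye(4);W[:3,:3]=R.from_quat(st["ee_rot"]).as_matrix();W[:3,3]=st["position"]
        T=W@np.array(p["T_tool_cam"])
    return T[:3,3],T[:3,:3]@d/np.linalg.norm(d)
def tri(rs):
    A=np.zeros((3,3));b=np.zeros(3)
    for o,d in rs:
        M=np.eye(3)-np.outer(d,d);A+=M;b+=M@o
    x=np.linalg.solve(A,b);return x,[np.linalg.norm((np.eye(3)-np.outer(d,d))@(x-o)) for o,d in rs]
def atz(r,z): o,d=r;return o+d*(z-o[2])/d[2]
def save(p,n): cv2.imwrite("pics/"+n,cv2.cvtColor(p["frame"],cv2.COLOR_RGB2BGR))
E
python3 - <<'E'
from h import *
s=arm.read_state();print({k:np.round(v,3) for k,v in s.items()})
P={n:imaging.get_image(n) for n in("scene","top")}
for n in P: save(P[n],n+"0.png")
for q in["handle","slot","dish","chocolate_center","mat","marker","round_marker","rack","jar","pitcher","ramekin","paddle"]:
    for n in P:
        r=models.tip_of(P[n],q); print(q,n,[(np.round(a["pixel"]).tolist(),round(a["score"],2), atz(ray(P[n],a["pixel"]),0).round().tolist()[:2]) for a in r[:3]])
E
```

```text
pics
{'clock': np.float64(0.0), 'joints': array([-0.967,  0.386,  0.007, -0.   , -1.194, -0.259]), 'joint_vel': array([ 0.001,  0.001, -0.001, -0.   , -0.002, -0.   ]), 'joint_efforts': array([ 1.0000e-03, -3.9229e+01,  1.8840e+01,  4.1860e+00, -5.0000e-03,
        0.0000e+00]), 'position': array([ 211.081, -587.662,  230.224]), 'ee_rot': array([-0.171,  0.985,  0.001, -0.   ]), 'contact_force': array([-1.155, -0.038,  0.05 ]), 'wrist_torque': array([ 0.064,  0.03 , -0.018]), 'grasp_force': np.float64(0.0), 'gripper_width': np.float64(85.671)}
handle scene [([348.0, 167.0], 0.59, [455.0, -57.0]), ([319.0, 207.0], 0.38, [603.0, -31.0])]
handle top [([330.0, 268.0], 0.85, [471.0, -44.0])]
slot scene [([337.0, 179.0], 0.67, [506.0, -53.0])]
slot top [([326.0, 247.0], 0.92, [525.0, -33.0]), ([185.0, 241.0], 0.73, [535.0, 323.0])]
dish scene [([207.0, 138.0], 0.26, [648.0, -414.0])]
dish top [([318.0, 208.0], 0.95, [623.0, -13.0])]
chocolate_center scene [([264.0, 162.0], 0.82, [599.0, -235.0]), ([318.0, 207.0], 0.77, [604.0, -33.0]), ([322.0, 211.0], 0.72, [608.0, -18.0])]
chocolate_cent
[... 479 characters left out ...]
622.0, -13.0]), ([480.0, 204.0], 0.63, [639.0, -425.0]), ([186.0, 237.0], 0.6, [546.0, 323.0])]
rack scene [([444.0, 263.0], 0.67, [520.0, 289.0])]
rack top [([203.0, 252.0], 0.58, [509.0, 276.0]), ([319.0, 212.0], 0.42, [612.0, -14.0])]
jar scene [([205.0, 135.0], 0.72, [644.0, -428.0])]
jar top [([476.0, 203.0], 0.73, [641.0, -416.0])]
pitcher scene [([342.0, 306.0], 0.97, [761.0, 176.0])]
pitcher top [([248.0, 156.0], 0.95, [757.0, 170.0])]
ramekin scene [([428.0, 335.0], 0.56, [686.0, 353.0])]
ramekin top [([173.0, 179.0], 0.82, [695.0, 361.0]), ([319.0, 209.0], 0.57, [620.0, -14.0])]
paddle scene [([321.0, 212.0], 0.64, [612.0, -16.0])]
paddle top [([316.0, 215.0], 0.57, [606.0, -7.0])]
```

View pics/scene0.png

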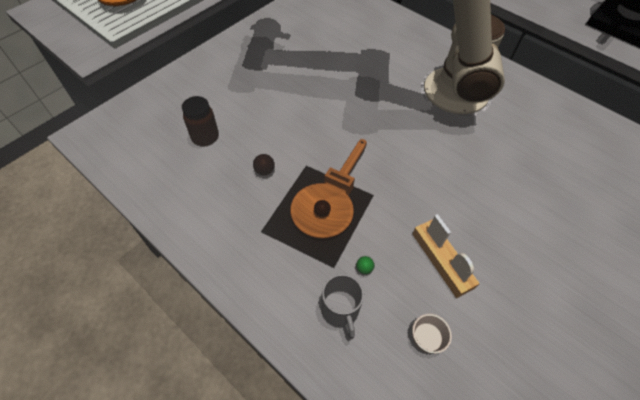

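View pics/top0.png

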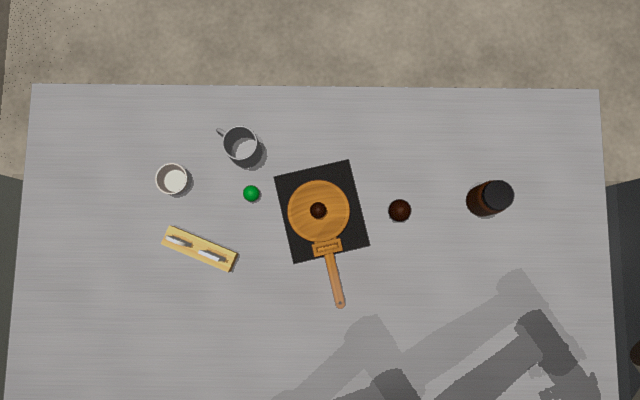

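The scene shows the paddle on the mat with the small brown ball at (321,210); the larger brown ball at (264,164) and the green one at (365,264) are decoys. In the rack, the square marker is at (440,231) and the round one at (463,265).

```bash
cat >> h.py <<'E'
def go(pos,yaw_y,st=None):
    """linear/rot in tool axes to reach TCP pos, tool down, tool y at yaw_y (world)"""
    st=st or arm.read_state()
    R0=R.from_quat(st["ee_rot"]); c,s=np.cos(yaw_y),np.sin(yaw_y)
    y=np.array([c,s,0]);z=np.array([0,0,-1.]);x=np.cross(y,z)
    R1=R.from_matrix(np.c_[x,y,z])
    print("lin",R0.inv().apply(np.array(pos)-st["position"]).round(1),"rot",(R0.inv()*R1).as_rotvec().round(4),"pos",np.round(st["position"],1),"yaw",round(np.arctan2(*R0.as_matrix()[1::-1,1]),4),"t",st["clock"])
E
python3 - <<'E'
from h import *
p=imaging.get_image("wrist");print(np.round(p["T_tool_cam"],3),p["fx"],p["cx"],p["cy"])
P={n:imaging.get_image(n) for n in("scene","top")}
for n in P: print(n,ray(P[n],(320,200))[0].round())
pix={}
for q in["handle","slot","marker","round_marker","rack"]:
    rs=[ray(P[n],models.tip_of(P[n],q)[{"round_markertop":2}.get(q+n,0)]["pixel"]) for n in P]
    x,e=tri(rs);print(q,x.round(1),np.round(e,1))
x,e=tri([ray(P["scene"],(318,207)),ray(P["top"],(318,211))]);print("ball",x,e)
# rack box from top colour
b=cv2.cvtColor(P["top"]["frame"],cv2.COLOR_RGB2HSV)[215:285,145:250]
m=((b[...,0]>15)&(b[...,0]<32)&(b[...,1]>80)).astype(np.uint8)
ys,xs=np.nonzero(m);r=cv2.minAreaRect(np.c_[xs+145,ys+215].astype(np.float32));print(r)
c=cv2.boxPoints(r);W=[atz(ray(P["top"],k),36)[:2].round(1).tolist() for k in c];print(W)
E
```

```text
[[   0.      -0.964   -0.267   67.162]
 [   1.       0.       0.       0.226]
 [  -0.      -0.267    0.964 -143.537]
 [   0.       0.       0.       1.   ]] 319.22936421369593 324.6523802564951 200.8258146788904
scene [1020.  314.  892.]
top [ 499.  -18. 1121.]
handle [460.1 -48.8  17.2] [3. 3.]
slot [522.9 -37.4  40.1] [1.1 1.1]
marker [508.9 240.4  15. ] [0.9 0.9]Traceback (most recent call last):
  File "<stdin>", line 7, in <module>
IndexError: list index out of range
```

```bash
python3 - <<'E'
from h import *
go([500,225,270],2.67)
E
```

```text
lin [-546.6  667.7  -38.7] rot [-0.      0.     -0.7544] pos [ 211.3 -588.2  231.3] yaw 1.9156 t 1.85
```

Emit:
{"op": "arm_command", "data": {
  "rows": [
    {"grip": 1, "linear": [-55, 67, -10], "rot": [0, 0, -0.08]},
    {"grip": 1, "linear": [-110, 134, -20], "rot": [0, 0, -0.16]},
    {"grip": 1, "linear": [-160, 195, -38], "rot": [0, 0, -0.24]},
    {"grip": 1, "linear": [-205, 250, -38], "rot": [0, 0, -0.32]},
    {"grip": 1, "linear": [-250, 305, -38], "rot": [0, 0, -0.4]},
    {"grip": 1, "linear": [-295, 360, -38], "rot": [0, 0, -0.48]},
    {"grip": 1, "linear": [-335, 409, -38], "rot": [0, 0, -0.55]},
    {"grip": 1, "linear": [-375, 458, -38], "rot": [0, 0, -0.62]},
    {"grip": 1, "linear": [-415, 507, -38], "rot": [0, 0, -0.69]},
    {"grip": 1, "linear": [-455, 556, -38], "rot": [0, 0, -0.754]}
  ]
}}

```text
clock: 3.1
position: [420.0, 0.8, 269.7]
ee_rot: [-0.523, 0.852, -0.0, 0.001]
contact_force: [1.0, -1.2, 0.5]
gripper_width: 85.2
grasp_force: 0.0
```

```bash
python3 - <<'E'
from h import *
go([500,225,270],2.67)
E
```

```text
lin [-2.361e+02  2.990e+01 -1.000e-01] rot [-0.0014  0.0012  0.0025] pos [420.    0.8 269.7] yaw 2.6725 t 3.1
```

Emit:
{"op": "arm_command", "data": {
  "rows": [
    {"grip": 1, "linear": [-50, 6, 0], "rot": [0, 0, 0]},
    {"grip": 1, "linear": [-100, 12, 0], "rot": [0, 0, 0]},
    {"grip": 1, "linear": [-140, 18, 0], "rot": [0, 0, 0]},
    {"grip": 1, "linear": [-180, 23, 0], "rot": [0, 0, 0]},
    {"grip": 1, "linear": [-210, 27, 0], "rot": [0, 0, 0]},
    {"grip": 1, "linear": [-230, 30, 0], "rot": [0, 0, 0]},
    {"grip": 1, "linear": [-236, 30, 0], "rot": [0, 0, 0]},
    {"grip": 1, "linear": [-236, 30, 0], "rot": [0, 0, 0]},
    {"grip": 1, "linear": [-236, 30, 0], "rot": [0, 0, 0]}
  ]
}}

```text
clock: 4.22
position: [500.0, 221.7, 269.3]
ee_rot: [-0.522, 0.853, 0.0, 0.0]
contact_force: [-0.8, 0.3, -0.4]
gripper_width: 85.5
grasp_force: 0.0
```

```bash
python3 - <<'E'
from h import *
s=arm.read_state();go([500,225,270],2.67)
p=imaging.get_image("wrist");save(p,"w1.png")
for q in["marker","round_marker","rack"]:
    print(q,[(np.round(a["pixel"]).tolist(),round(a["score"],2),atz(ray(p,a["pixel"],s),10).round(1).tolist()) for a in models.tip_of(p,q)[:2]])
E
```

```text
lin [-3.   1.5 -0.7] rot [-0.      0.0001 -0.0012] pos [500.  221.7 269.3] yaw 2.6688 t 4.225
marker [([330.0, 180.0], 0.82, [501.6, 239.5, 10.0])]
round_marker [([336.0, 243.0], 0.8, [533.8, 321.5, 10.0])]
rack [([333.0, 209.0], 0.92, [515.5, 276.6, 10.0])]
```

View pics/w1.png

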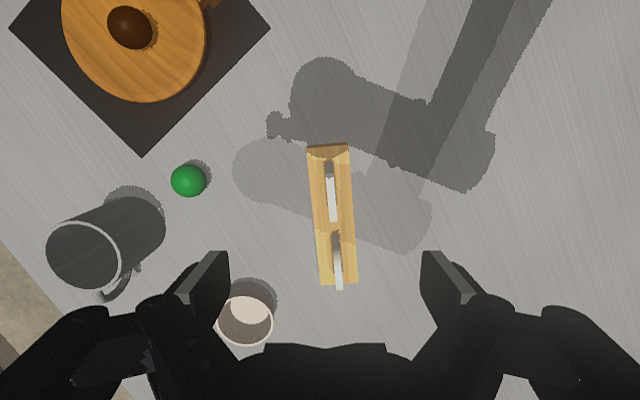

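The wrist view shows the rack (307–357, 145–285). The top of the square marker is the white strip at about (333,200) and the round one's is at (339,265).

```bash
cat >> h.py <<'E'
def white(p,s,roi,z,v=150,sat=40):
    l,t,r,b=roi;h=cv2.cvtColor(p["frame"],cv2.COLOR_RGB2HSV)[t:b,l:r]
    m=((h[...,2]>v)&(h[...,1]<sat)).astype(np.uint8)
    n,lab,stt,c=cv2.connectedComponentsWithStats(m)
    for i in range(1,n):
        if stt[i,4]>60:
            ys,xs=np.nonzero(lab==i);rc=cv2.minAreaRect(np.c_[xs+l,ys+t].astype(np.float32))
            B=cv2.boxPoints(rc);W=np.array([atz(ray(p,k,s),z) for k in B])
            e=[np.linalg.norm(W[1]-W[0]),np.linalg.norm(W[2]-W[1])];d=(W[1]-W[0]) if e[0]>e[1] else W[2]-W[1]
            print(np.round(rc[0],1),np.round(rc[1],1),"ctr",atz(ray(p,rc[0],s),z).round(1),"sides",np.round(e,1),"dir",round(np.arctan2(d[1],d[0])%np.pi,4),stt[i,:4]+[l,t,0,0])
E
python3 - <<'E'
from h import *
s=arm.read_state();p=imaging.get_image("wrist")
print(p["frame"][150:230:6,333].tolist())
white(p,s,(300,140,365,300),105)
h=cv2.cvtColor(p["frame"],cv2.COLOR_RGB2HSV)[130:300,290:370]
m=((h[...,0]>10)&(h[...,0]<32)&(h[...,1]>70)).astype(np.uint8)
ys,xs=np.nonzero(m);rc=cv2.minAreaRect(np.c_[xs+290,ys+130].astype(np.float32));print(rc)
B=cv2.boxPoints(rc);W=np.array([atz(ray(p,k,s),36) for k in B]).round(1);print(W.tolist())
E
```

```text
[[157, 128, 84], [151, 121, 78], [151, 119, 76], [146, 116, 78], [124, 113, 97], [212, 217, 213], [209, 213, 207], [205, 207, 199], [205, 206, 198], [203, 204, 194], [204, 204, 195], [204, 205, 195], [199, 166, 114], [201, 167, 112]]
[356.5 160. ] [30. 15.] ctr [462.4 215.8 105. ] sides [14.3 29.1] dir 1.1313 [349 145  16  31]
[331.3 198.5] [44.6  8.1] ctr [501.4 239.1 105. ] sides [ 7.9 46.2] dir 1.1947 [326 176  11  46]
[357.8 209.1] [41.   8.4] ctr [482.6 261.2 105. ] sides [ 8.3 43.2] dir 1.5898 [352 189  13  41]
[332. 250.] [98. 64.] ctr [525.9 289.3 105. ] sides [ 64.1 111.3] dir 1.1313 [300 201  65  99]
((332.3448486328125, 213.137939453125), (140.51295471191406, 42.68537902832031), 85.2363510131836)
[[506.5, 184.6, 36.0], [460.4, 203.6, 36.0], [526.4, 374.2, 36.0], [578.7, 353.4, 36.0]]
```

```bash
python3 - <<'E'
from h import *
go([501.4,239.3,170],2.766)
E
```

```text
lin [-15.8   6.7  99.3] rot [-0.0002  0.0004 -0.0969] pos [500.2 222.1 269.3] yaw 2.6691 t 4.475
```

Emit:
{"op": "arm_command", "data": {
  "rows": [
    {"grip": 1, "linear": [-5, 2, 25], "rot": [0, 0, -0.03]},
    {"grip": 1, "linear": [-10, 4, 55], "rot": [0, 0, -0.06]},
    {"grip": 1, "linear": [-16, 6.7, 85], "rot": [0, 0, -0.097]},
    {"grip": 1, "linear": [-16, 6.7, 99], "rot": [0, 0, -0.097]},
    {"grip": 1, "linear": [-16, 6.7, 99], "rot": [0, 0, -0.097]},
    {"grip": 1, "linear": [-16, 6.7, 99], "rot": [0, 0, -0.097]}
  ]
}}

```text
clock: 5.22
position: [502.3, 240.1, 171.3]
ee_rot: [-0.563, 0.827, -0.0, 0.001]
contact_force: [-0.6, -0.3, 1.0]
gripper_width: 85.1
grasp_force: 0.0
```

```bash
python3 - <<'E'
from h import *
s=arm.read_state();p=imaging.get_image("wrist");save(p,"w2.png")
white(p,s,(290,100,370,400),105,180)
print([(np.round(a["pixel"],1).tolist(),round(a["score"],2),atz(ray(p,a["pixel"],s),10).round(1).tolist()) for a in models.tip_of(p,"marker")[:2]])
go([501.4,239.3,170],2.766)
E
```

```text
[325.  233.5] [19. 10.] ctr [507.7 254.1 105. ] sides [ 7.  14.3] dir 1.2002 [320 224  11  20]
[324.5 313.5] [41.  9.] ctr [531.7 314.1 105. ] sides [ 6.7 35.7] dir 1.1994 [320 293  10  42]
[([326.6, 177.8], 0.56, [498.7, 235.5, 10.0])]
lin [1.1 0.4 1.4] rot [-0.0014  0.0023  0.0004] pos [502.2 240.1 171.4] yaw 2.7664 t 5.325
```

View pics/w2.png

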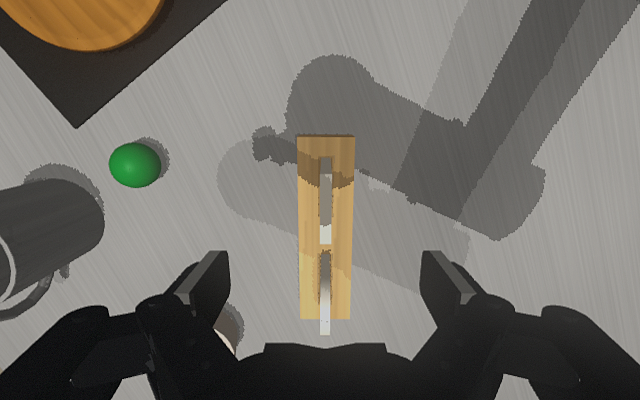

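```bash
python3 - <<'E'
from h import *
s=arm.read_state();p=imaging.get_image("wrist")
a,b=[atz(ray(p,(325.5,r),s),105) for r in(173.5,244.5)]
print(a,b,np.linalg.norm(a-b),(a+b)/2)
# triangulate far edge/near edge with first view pose (logged)
s1=dict(position=[500.1,221.9,269.3],ee_rot=R.from_matrix(np.c_[[-np.sin(2.669),np.cos(2.669),0],[np.cos(2.669),np.sin(2.669),0],[0,0,-1]]).as_quat())
for u1,u2 in (((329.5,176),(325.5,173.5)),((333.2,222),(325.5,244.5))):
    print(tri([ray(p,u2,s),ray(p,u1,s1)]))
go([501.4,239.3,61],2.766)
E
```

```text
[491.63503942 214.53830851 105.        ] [510.31269498 262.08357403 105.        ] 51.08235596252801 [500.9738672  238.31094127 105.        ]
(array([469.74289934, 160.06129204, 418.8113622 ]), [np.float64(1.1264404356560545), np.float64(1.1264404356560314)])
(array([510.63615805, 262.2443982 , 104.43922489]), [np.float64(0.2441362983242264), np.float64(0.24413629832426378)])
lin [  1.2   0.5 110.2] rot [-0.0012  0.002   0.0004] pos [502.1 240.1 171.2] yaw 2.7664 t 5.375
```

Emit:
{"op": "arm_command", "data": {
  "rows": [
    {"grip": 1, "linear": [1, 0.4, 25], "rot": [0, 0, 0]},
    {"grip": 1, "linear": [2, 0.4, 55], "rot": [0, 0, 0]},
    {"grip": 1, "linear": [2, 0.4, 85], "rot": [0, 0, 0]},
    {"grip": 1, "linear": [2, 0.4, 105], "rot": [0, 0, 0]},
    {"grip": 1, "linear": [2, 0.4, 110], "rot": [0, 0, 0]},
    {"grip": 0, "linear": [2, 0.4, 110], "rot": [0, 0, 0]},
    {"grip": 0, "linear": [2, 0.4, 110], "rot": [0, 0, 0]},
    {"grip": 0, "linear": [2, 0.4, 110], "rot": [0, 0, 0]},
    {"grip": 0, "linear": [2, 0.4, 110], "rot": [0, 0, 0]},
    {"grip": 0, "linear": [2, 0.4, 110], "rot": [0, 0, 0]}
  ]
}}

```text
clock: 6.62
position: [500.8, 238.4, 60.6]
ee_rot: [-0.563, 0.826, -0.0, 0.001]
contact_force: [-0.6, 0.3, 2.3]
gripper_width: 7.3
grasp_force: 58.7
```

Emit:
{"op": "arm_command", "data": {
  "rows": [
    {"grip": 0, "linear": [0, 0, 0], "rot": [0, 0, 0]},
    {"grip": 0, "linear": [0, 0, 0], "rot": [0, 0, 0]}
  ]
}}

```text
clock: 6.88
position: [500.8, 238.4, 60.5]
ee_rot: [-0.563, 0.826, -0.0, 0.0]
contact_force: [-0.6, 0.4, 3.9]
gripper_width: 7.5
grasp_force: 58.9
```

```bash
python3 - <<'E'
from h import *
s=arm.read_state()
go([511,40,205],3.34)
E
```

```text
lin [ 180.7  -82.2 -144.6] rot [-8.000e-04  5.000e-04 -5.732e-01] pos [500.8 238.4  60.5] yaw 2.7668 t 6.875
```

Emit:
{"op": "arm_command", "data": {
  "rows": [
    {"grip": 0, "linear": [0, 0, -20], "rot": [0, 0, 0]},
    {"grip": 0, "linear": [0, 0, -50], "rot": [0, 0, 0]},
    {"grip": 0, "linear": [0, 0, -85], "rot": [0, 0, 0]},
    {"grip": 0, "linear": [0, 0, -120], "rot": [0, 0, 0]},
    {"grip": 0, "linear": [30, -14, -145], "rot": [0, 0, -0.1]},
    {"grip": 0, "linear": [70, -32, -145], "rot": [0, 0, -0.23]},
    {"grip": 0, "linear": [115, -52, -145], "rot": [0, 0, -0.37]},
    {"grip": 0, "linear": [155, -70, -145], "rot": [0, 0, -0.5]},
    {"grip": 0, "linear": [181, -82, -145], "rot": [0, 0, -0.573]},
    {"grip": 0, "linear": [181, -82, -145], "rot": [0, 0, -0.573]}
  ]
}}

```text
clock: 8.12
position: [509.9, 38.0, 204.4]
ee_rot: [0.772, -0.635, -0.0, 0.001]
contact_force: [-0.5, 1.0, 0.8]
gripper_width: 7.6
grasp_force: 59.0
```

Emit:
{"op": "arm_command", "data": {
  "rows": [
    {"grip": 0, "linear": [0, 0, 0], "rot": [0, 0, 0]},
    {"grip": 0, "linear": [0, 0, 0], "rot": [0, 0, 0]}
  ]
}}

```text
clock: 8.38
position: [510.4, 40.5, 204.8]
ee_rot: [0.774, -0.633, -0.0, 0.0]
contact_force: [0.2, -0.8, -0.1]
gripper_width: 7.3
grasp_force: 59.0
```

```bash
python3 - <<'E'
from h import *
s=arm.read_state();p=imaging.get_image("wrist");save(p,"w3.png")
for q,z in(("slot",48),("handle",29),("dish",10),("marker",None)):
    print(q,[(np.round(a["pixel"],1).tolist(),round(a["score"],2),atz(ray(p,a["pixel"],s),z or 150).round(1).tolist()) for a in models.tip_of(p,q)[:2]])
go([511,40,205],3.34)
E
```

```text
slot [([327.8, 104.3], 0.59, [522.5, -32.8, 48.0])]
handle [([387.5, 97.2], 0.65, [468.0, -50.8, 29.0])]
dish [([234.5, 108.8], 0.63, [614.6, -10.6, 10.0])]
marker [([324.3, 221.2], 0.7, [510.6, 42.2, 150.0]), ([225.8, 104.1], 0.37, [582.5, -18.4, 150.0])]
lin [ 0.3 -0.5 -0. ] rot [0.0001 0.0001 0.0004] pos [510.4  40.2 205. ] yaw -2.9428 t 8.625
```

View pics/w3.png

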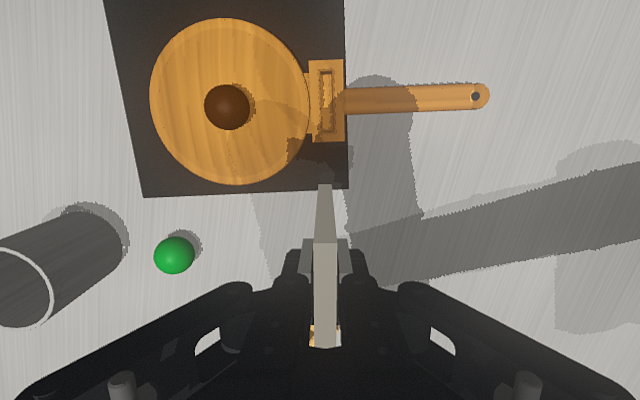

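```bash
python3 - <<'E'
from h import *
s=arm.read_state();p=imaging.get_image("wrist")
cv2.imwrite("pics/c3.png",cv2.resize(cv2.cvtColor(p["frame"][45:155,280:390],cv2.COLOR_RGB2BGR),None,fx=5,fy=5,interpolation=cv2.INTER_CUBIC))
h=cv2.cvtColor(p["frame"],cv2.COLOR_RGB2HSV)
m=(h[...,0]<25)&(h[...,1]>110)
def line(cols,rows,z):
    pts=[]
    for c in cols:
        r=np.nonzero(m[rows[0]:rows[1],c])[0]+rows[0]
        pts.append(atz(ray(p,(c,(r.min()+r.max())/2),s),z)[:2])
    pts=np.array(pts);vx,vy,x,y=cv2.fitLine(pts.astype(np.float32),cv2.DIST_HUBER,0,.01,.01).ravel()
    print("dir",np.arctan(vy/vx),pts[0],pts[-1]);return np.array([x,y]),np.arctan(vy/vx)
line(range(360,465,3),(70,130),40)
# block mask
b=m[45:155,306:346].copy();
for r in range(50,150,6): print(r,''.join('#' if x else '.' for x in m[r,296:352]))
# dish circle at z=26
mm=m.copy();mm[:,306:]=0;mm[:,:120]=0;mm[195:]=0
ct=max(cv2.findContours(mm.astype(np.uint8),cv2.RETR_EXTERNAL,cv2.CHAIN_APPROX_NONE)[0],key=cv2.contourArea)[:,0]
ct=ct[ct[:,0]<280]
W=np.array([atz(ray(p,k,s),26)[:2] for k in ct]);A=np.c_[2*W,np.ones(len(W))]
c=np.linalg.lstsq(A,(W**2).sum(1),rcond=None)[0];print("dish",c[:2],np.sqrt(c[2]+c[0]**2+c[1]**2))
E
```

```text
dir 0.24053556 [493.8806649  -41.55931898] [402.93391072 -64.37309908]
50 ........................................................
56 ........................................................
62 ####........####################################........
68 ########.....###################################........
74 ################################################........
80 ################################################.#......
86 ################################################........
92 ########################################################
98 ########################################################
104 ########################################################
110 ########################################################
116 #################################################.......
122 #################################################.......
128 #################################################.......
134 ############....#################################.......
140 ##########.###..#################################.......
146 #######.####..####......................................
dish [615.07265022 -12.41467032] 77.33377938248638
```

View pics/c3.png

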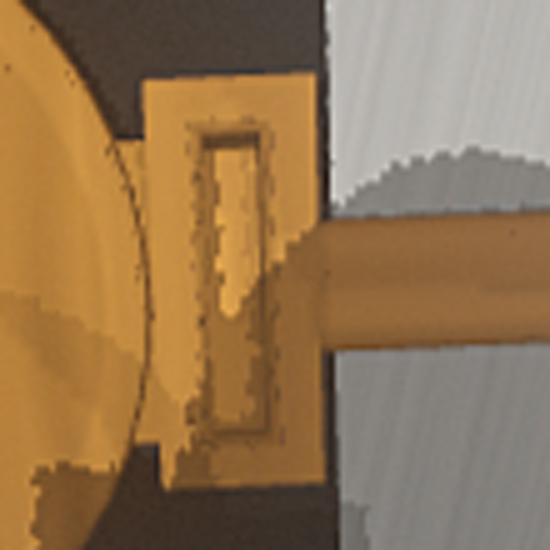

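```bash
python3 - <<'E'
from h import *
s=arm.read_state();p=imaging.get_image("wrist")
f=lambda u,z=48:atz(ray(p,(280+u[0]/5-.4,45+u[1]/5-.4),s),z)[:2]
C=[f(u) for u in((143,80),(316,73),(326,484),(163,490))]
print(np.mean(C,0),[np.linalg.norm(C[i]-C[i-1]).round(1) for i in range(4)])
d=(C[0]+C[3]-C[1]-C[2]);print("yaw x",np.arctan2(d[1],d[0])); d=C[0]+C[1]-C[2]-C[3];print("yaw y",np.arctan2(d[1],d[0])+np.pi/2)
print("slot",f((236,283)))
# slot height by triangulation with scene/top pictures
r=[ray(p,(326.8,101.2),s)]
for n in("scene","top"):
    q=imaging.get_image(n);a=models.tip_of(q,"slot")[:2];print([(x["pixel"],x["score"]) for x in a]);r.append(ray(q,a[0]["pixel"]))
print(tri(r))
# held marker: far-bottom edge near (325,185)
go([523.5,-34.5,125],3.142+.2405)
E
```

```text
[523.59775899 -34.75074143] [np.float64(70.6), np.float64(30.1), np.float64(70.6), np.float64(30.3)]
yaw x 0.23562790860947574
yaw y 0.23898577952066913
slot [523.99763915 -35.63142132]
[([338.4, 172.3], 0.94)]
[([327.1, 247.2], 0.83)]
(array([523.84305843, -35.81543615,  63.4104497 ]), [np.float64(0.7066282452108318), np.float64(2.207811630366059), np.float64(1.7841346432219995)])
lin [75.3  1.8 80. ] rot [-0.     -0.     -0.0429] pos [510.5  39.7 205. ] yaw -2.9436 t 8.925
```

Emit:
{"op": "arm_command", "data": {
  "rows": [
    {"grip": 0, "linear": [20, 0.5, 0], "rot": [0, 0, -0.01]},
    {"grip": 0, "linear": [45, 1, 10], "rot": [0, 0, -0.02]},
    {"grip": 0, "linear": [66, 1.7, 30], "rot": [0, 0, -0.04]},
    {"grip": 0, "linear": [75.9, 1.7, 50], "rot": [0, 0, -0.0405]},
    {"grip": 0, "linear": [75.9, 1.7, 70], "rot": [0, 0, -0.0405]},
    {"grip": 0, "linear": [75.9, 1.7, 85], "rot": [0, 0, -0.0405]},
    {"grip": 0, "linear": [75.9, 1.7, 90], "rot": [0, 0, -0.0405]},
    {"grip": 0, "linear": [75.9, 1.7, 90], "rot": [0, 0, -0.0405]},
    {"grip": 0, "linear": [75.9, 1.7, 90], "rot": [0, 0, -0.0405]}
  ]
}}

```text
clock: 10.05
position: [524.3, -34.9, 115.8]
ee_rot: [0.786, -0.618, 0.001, -0.001]
contact_force: [-0.4, -0.0, -0.8]
gripper_width: 7.2
grasp_force: 59.0
```

```bash
python3 - <<'E'
from h import *
s=arm.read_state();p=imaging.get_image("wrist")
cv2.imwrite("pics/c4.png",cv2.resize(cv2.cvtColor(p["frame"][90:270,230:430],cv2.COLOR_RGB2BGR),None,fx=3.3,fy=3.3,interpolation=cv2.INTER_CUBIC))
go([523.7,-35.1,101],3.3801)
E
```

```text
lin [ 0.1  0.6 14.8] rot [-0.0016 -0.0001  0.0004] pos [524.3 -34.9 115.8] yaw -2.9027 t 10.1
```

View pics/c4.png

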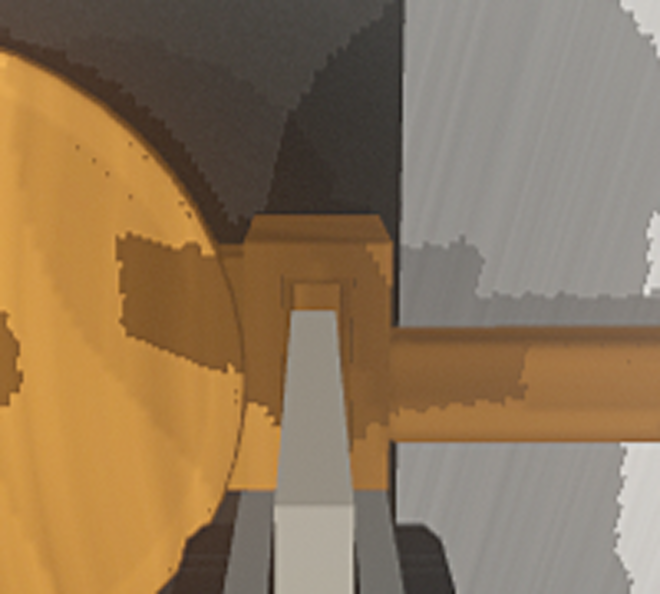

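Emit:
{"op": "arm_command", "data": {
  "rows": [
    {"grip": 0, "linear": [0, 0.6, 4], "rot": [0, 0, 0]},
    {"grip": 0, "linear": [0, 0.6, 9], "rot": [0, 0, 0]},
    {"grip": 0, "linear": [0, 0.6, 13], "rot": [0, 0, 0]},
    {"grip": 0, "linear": [0, 0.6, 15], "rot": [0, 0, 0]},
    {"grip": 0, "linear": [0, 0.6, 18], "rot": [0, 0, 0]},
    {"grip": 0, "linear": [0, 0.6, 20], "rot": [0, 0, 0]},
    {"grip": 0, "linear": [0, 0.6, 22], "rot": [0, 0, 0]},
    {"grip": 0, "linear": [0, 0.6, 22], "rot": [0, 0, 0]}
  ]
}}

```text
clock: 11.1
position: [523.0, -35.3, 92.9]
ee_rot: [0.786, -0.618, -0.0, 0.0]
contact_force: [-0.1, 0.6, -0.7]
gripper_width: 7.2
grasp_force: 59.0
```

```bash
python3 - <<'E'
from h import *
s=arm.read_state();print(s["contact_force"].round(1),s["wrist_torque"].round(2))
go([523.7,-35.1,70.5],3.3801)
E
```

```text
[-0.1  0.6 -0.7] [ 0.01  0.06 -0.02]
lin [ 0.  -0.7 22.4] rot [ 0.0003  0.     -0.    ] pos [523.  -35.3  92.9] yaw -2.9031 t 11.1
```

Emit:
{"op": "arm_command", "data": {
  "rows": [
    {"grip": 0, "linear": [0, 0, 4], "rot": [0, 0, 0]},
    {"grip": 0, "linear": [0, 0, 8], "rot": [0, 0, 0]},
    {"grip": 0, "linear": [0, 0, 12], "rot": [0, 0, 0]},
    {"grip": 0, "linear": [0, 0, 15], "rot": [0, 0, 0]},
    {"grip": 0, "linear": [0, 0, 18], "rot": [0, 0, 0]},
    {"grip": 0, "linear": [0, 0, 20], "rot": [0, 0, 0]},
    {"grip": 0, "linear": [0, 0, 22], "rot": [0, 0, 0]},
    {"grip": 0, "linear": [0, 0, 22.5], "rot": [0, 0, 0]},
    {"grip": 0, "linear": [0, 0, 22.5], "rot": [0, 0, 0]}
  ]
}}

```text
clock: 12.22
position: [523.2, -35.2, 70.6]
ee_rot: [0.786, -0.618, 0.0, -0.0]
contact_force: [-0.4, -0.7, 0.6]
gripper_width: 7.0
grasp_force: 59.2
```

Almost home; press a little further until contact shows.

Emit:
{"op": "arm_command", "data": {
  "rows": [
    {"grip": 0, "linear": [0, 0, 0.5], "rot": [0, 0, 0]},
    {"grip": 0, "linear": [0, 0, 1], "rot": [0, 0, 0]},
    {"grip": 0, "linear": [0, 0, 1.5], "rot": [0, 0, 0]},
    {"grip": 0, "linear": [0, 0, 1.5], "rot": [0, 0, 0]}
  ]
}}

```text
clock: 12.72
position: [523.3, -35.2, 70.5]
ee_rot: [0.786, -0.618, 0.0, -0.0]
contact_force: [-3.7, 0.3, 9.5]
gripper_width: 7.1
grasp_force: 60.8
```

Emit:
{"op": "arm_command", "data": {
  "rows": [
    {"grip": 0, "linear": [0, 0, -1.5], "rot": [0, 0, 0]},
    {"grip": 0.5, "linear": [0, 0, -1.5], "rot": [0, 0, 0]},
    {"grip": 0.5, "linear": [0, 0, -1.5], "rot": [0, 0, 0]},
    {"grip": 0.5, "linear": [0, 0, -1.5], "rot": [0, 0, 0]},
    {"grip": 0.5, "linear": [0, 0, -5], "rot": [0, 0, 0]},
    {"grip": 0.5, "linear": [0, 0, -20], "rot": [0, 0, 0]},
    {"grip": 0.5, "linear": [0, 0, -45], "rot": [0, 0, 0]},
    {"grip": 0.5, "linear": [0, 0, -75], "rot": [0, 0, 0]},
    {"grip": 0.8, "linear": [0, 0, -100], "rot": [0, 0, 0]},
    {"grip": 0.8, "linear": [0, 0, -110], "rot": [0, 0, 0]}
  ]
}}

```text
clock: 13.98
position: [524.0, -35.1, 181.6]
ee_rot: [0.786, -0.618, 0.001, -0.002]
contact_force: [-0.5, 0.9, -0.5]
gripper_width: 68.4
grasp_force: 0.0
```

```bash
python3 - <<'E'
from h import *
go([465.3,-49.2,190],1.809)
E
```

```text
lin [-0.2 60.4 -8.7] rot [-0.0037  0.0032  1.5713] pos [524.  -35.1 181.6] yaw -2.9029 t 13.975
```

Emit:
{"op": "arm_command", "data": {
  "rows": [
    {"grip": 0.8, "linear": [0, 8, -8], "rot": [0, 0, 0.17]},
    {"grip": 0.8, "linear": [0, 16, -8], "rot": [0, 0, 0.34]},
    {"grip": 0.8, "linear": [0, 24, -8], "rot": [0, 0, 0.51]},
    {"grip": 0.8, "linear": [0, 32, -8], "rot": [0, 0, 0.68]},
    {"grip": 0.8, "linear": [0, 40, -8], "rot": [0, 0, 0.85]},
    {"grip": 0.8, "linear": [0, 48, -8], "rot": [0, 0, 1.02]},
    {"grip": 0.8, "linear": [0, 54, -8], "rot": [0, 0, 1.19]},
    {"grip": 0.8, "linear": [0, 58, -8], "rot": [0, 0, 1.36]},
    {"grip": 0.8, "linear": [0, 60.4, -8], "rot": [0, 0, 1.5]},
    {"grip": 0.8, "linear": [0, 60.4, -8], "rot": [0, 0, 1.571]}
  ]
}}

```text
clock: 15.22
position: [463.8, -49.6, 186.8]
ee_rot: [-0.117, 0.993, 0.0, -0.0]
contact_force: [-0.3, -0.3, 1.2]
gripper_width: 68.7
grasp_force: 0.0
```

Emit:
{"op": "arm_command", "data": {
  "rows": [
    {"grip": 0.8, "linear": [0, 0, 0], "rot": [0, 0, 0]},
    {"grip": 0.8, "linear": [0, 0, 0], "rot": [0, 0, 0]}
  ]
}}

```text
clock: 15.48
position: [464.3, -49.5, 186.9]
ee_rot: [-0.119, 0.993, 0.0, -0.0]
contact_force: [0.4, -0.1, -0.6]
gripper_width: 68.1
grasp_force: 0.0
```

```bash
python3 - <<'E'
from h import *
s=arm.read_state();p=imaging.get_image("wrist");save(p,"w5.png")
for q,z in(("slot",48),("handle",29),("dish",10),("chocolate_center",31)):
    print(q,[(np.round(a["pixel"],1).tolist(),round(a["score"],2),atz(ray(p,a["pixel"],s),z).round(1).tolist()) for a in models.tip_of(p,q)[:2]])
go([465.3,-49.2,9],1.809)
h=cv2.cvtColor(p["frame"],cv2.COLOR_RGB2HSV);m=(h[...,0]<25)&(h[...,1]>110)
for r in range(200,330,10):
    c=np.nonzero(m[r,250:400])[0]+250
    if len(c): print(r,c.min(),c.max(),atz(ray(p,((c.min()+c.max())/2,r),s),40).round(1))
E
```

```text
slot [([324.9, 251.7], 0.65, [524.0, -34.3, 48.0])]
handle [([326.9, 187.5], 0.74, [466.4, -46.3, 29.0]), ([624.9, 309.4], 0.15, [521.3, 299.2, 29.0])]
dish [([324.8, 315.2], 0.78, [618.2, -11.3, 10.0])]
chocolate_center [([139.7, 282.8], 0.74, [611.8, -212.4, 31.0]), ([454.1, 379.3], 0.7, [651.1, 149.9, 31.0])]
lin [-9.00e-01  1.00e-01  1.78e+02] rot [-0.     -0.0001  0.0004] pos [464.5 -49.5 187. ] yaw 1.8094 t 15.725
200 313 336 [476.2 -46.3  40. ]
210 313 336 [485.8 -44.   40. ]
220 313 336 [495.5 -41.6  40. ]
230 290 359 [505.4 -39.2  40. ]
240 288 361 [515.5 -36.7  40. ]
250 288 361 [525.8 -34.2  40. ]
260 288 361 [536.3 -31.6  40. ]
270 280 369 [547. -29.  40.]
280 269 381 [557.7 -25.9  40. ]
290 262 387 [568.9 -23.7  40. ]
300 257 392 [580.2 -20.9  40. ]
310 255 394 [591.7 -18.1  40. ]
320 255 395 [603.3 -14.8  40. ]
```

View pics/w5.png

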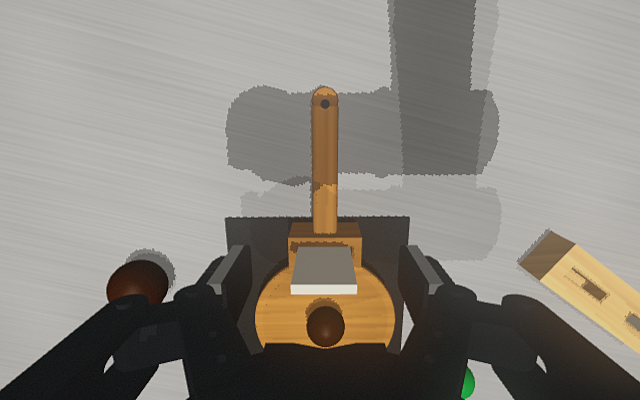

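The view shows the marker standing in the slot at (324,270), the ball at (325,327), and the handle centred under the gripper at columns 313–336.

Emit:
{"op": "arm_command", "data": {
  "rows": [
    {"grip": 0.8, "linear": [0, 0, 20], "rot": [0, 0, 0]},
    {"grip": 0.8, "linear": [0, 0, 50], "rot": [0, 0, 0]},
    {"grip": 0.8, "linear": [0, 0, 85], "rot": [0, 0, 0]},
    {"grip": 0.8, "linear": [-1, 0, 120], "rot": [0, 0, 0]},
    {"grip": 0.8, "linear": [-1, 0, 145], "rot": [0, 0, 0]},
    {"grip": 0.8, "linear": [-1, 0, 160], "rot": [0, 0, 0]},
    {"grip": 0.8, "linear": [-1, 0, 170], "rot": [0, 0, 0]},
    {"grip": 0.8, "linear": [-1, 0, 176], "rot": [0, 0, 0]},
    {"grip": 0.8, "linear": [-1, 0, 178], "rot": [0, 0, 0]},
    {"grip": 0.8, "linear": [-1, 0, 178], "rot": [0, 0, 0]}
  ]
}}

```text
clock: 16.98
position: [465.7, -49.2, 9.3]
ee_rot: [-0.119, 0.993, 0.0, 0.0]
contact_force: [-0.3, 0.1, -1.1]
gripper_width: 68.4
grasp_force: 0.0
```

Emit:
{"op": "arm_command", "data": {
  "rows": [
    {"grip": 0.6, "linear": [0, 0, 0], "rot": [0, 0, 0]},
    {"grip": 0.45, "linear": [0, 0, 0], "rot": [0, 0, 0]},
    {"grip": 0.38, "linear": [0, 0, 0], "rot": [0, 0, 0]},
    {"grip": 0.34, "linear": [0, 0, 0], "rot": [0, 0, 0]},
    {"grip": 0.31, "linear": [0, 0, 0], "rot": [0, 0, 0]},
    {"grip": 0.29, "linear": [0, 0, 0], "rot": [0, 0, 0]},
    {"grip": 0.27, "linear": [0, 0, 0], "rot": [0, 0, 0]},
    {"grip": 0, "linear": [0, 0, 0], "rot": [0, 0, 0]},
    {"grip": 0, "linear": [0, 0, 0], "rot": [0, 0, 0]},
    {"grip": 0, "linear": [0, 0, 0], "rot": [0, 0, 0]}
  ]
}}

```text
clock: 18.23
position: [465.4, -49.3, 9.1]
ee_rot: [-0.119, 0.993, -0.0, 0.0]
contact_force: [-1.3, 1.0, 3.0]
gripper_width: 23.0
grasp_force: 58.6
```

```bash
python3 - <<'E'
from h import *
s=arm.read_state();print(s["contact_force"].round(1),s["wrist_torque"].round(2),s["joints"].round(2))
go([465.3,-49.2,9],1.809)
E
```

```text
[-1.3  1.   3. ] [ 0.07  0.27 -0.06] [ 0.24  0.43 -0.63  0.   -0.51 -1.58]
lin [0.1 0.1 0.1] rot [-0.      0.      0.0001] pos [465.4 -49.3   9.1] yaw 1.8091 t 18.225
```

Emit:
{"op": "arm_command", "data": {
  "rows": [
    {"grip": 0, "linear": [0, 0, -0.4], "rot": [0, 0, 0]},
    {"grip": 0, "linear": [0, 0, -1.2], "rot": [0, 0, 0]},
    {"grip": 0, "linear": [0, 0, -2.6], "rot": [0, 0, 0]},
    {"grip": 0, "linear": [0, 0, -4.6], "rot": [0, 0, 0]},
    {"grip": 0, "linear": [0, 0, -7.4], "rot": [0, 0, 0]},
    {"grip": 0, "linear": [0, 0, -11], "rot": [0, 0, 0]},
    {"grip": 0, "linear": [0, 0, -15.4], "rot": [0, 0, 0]},
    {"grip": 0, "linear": [0, 0, -20.4], "rot": [0, 0, 0]},
    {"grip": 0, "linear": [0, 0, -25.4], "rot": [0, 0, 0]},
    {"grip": 0, "linear": [0, 0, -30.4], "rot": [0, 0, 0]}
  ]
}}

```text
clock: 19.48
position: [465.4, -49.2, 39.8]
ee_rot: [-0.119, 0.993, 0.0, 0.0]
contact_force: [0.4, -0.5, -2.0]
gripper_width: 23.2
grasp_force: 58.8
```

Emit:
{"op": "arm_command", "data": {
  "rows": [
    {"grip": 0, "linear": [0, 0, -5], "rot": [0, 0, 0]},
    {"grip": 0, "linear": [0, 0, -11], "rot": [0, 0, 0]},
    {"grip": 0, "linear": [0, 0, -18], "rot": [0, 0, 0]},
    {"grip": 0, "linear": [0, 0, -26], "rot": [0, 0, 0]},
    {"grip": 0, "linear": [0, 0, -34], "rot": [0, 0, 0]},
    {"grip": 0, "linear": [0, 0, -42], "rot": [0, 0, 0]},
    {"grip": 0, "linear": [0, 0, -50], "rot": [0, 0, 0]},
    {"grip": 0, "linear": [0, 0, -58], "rot": [0, 0, 0]},
    {"grip": 0, "linear": [0, 0, -66], "rot": [0, 0, 0]},
    {"grip": 0, "linear": [0, 0, -73], "rot": [0, 0, 0]}
  ]
}}

```text
clock: 20.72
position: [465.4, -49.3, 112.9]
ee_rot: [-0.119, 0.993, 0.0, 0.0]
contact_force: [-0.4, 0.1, -2.3]
gripper_width: 23.1
grasp_force: 58.8
```

Emit:
{"op": "arm_command", "data": {
  "rows": [
    {"grip": 0, "linear": [0, 0, -6], "rot": [0, 0, 0]},
    {"grip": 0, "linear": [0, 0, -11], "rot": [0, 0, 0]},
    {"grip": 0, "linear": [0, 0, -15], "rot": [0, 0, 0]},
    {"grip": 0, "linear": [0, 0, -18], "rot": [0, 0, 0]},
    {"grip": 0, "linear": [0, 0, -20], "rot": [0, 0, 0]},
    {"grip": 0, "linear": [0, 0, -21], "rot": [0, 0, 0]},
    {"grip": 0, "linear": [0, 0, -21], "rot": [0, 0, 0]},
    {"grip": 0, "linear": [0, 0, -21], "rot": [0, 0, 0]}
  ]
}}

```text
clock: 21.72
position: [465.3, -49.3, 133.3]
ee_rot: [-0.119, 0.993, 0.0, -0.0]
contact_force: [0.3, 0.2, -2.0]
gripper_width: 23.2
grasp_force: 58.8
```

```bash
python3 - <<'E'
from h import *
s=arm.read_state();go([465.3,-49.2,130],1.809)
p=imaging.get_image("wrist");q=imaging.get_image("scene")
a=cv2.resize(q["frame"][100:300,220:480],None,fx=1.6,fy=1.6)
b=cv2.resize(p["frame"],(448,320)) if 0 else p["frame"][150:400,160:500]
b=cv2.resize(b,(int(340*320/250),320))
a=cv2.resize(a,(360,320*360//416)) if 0 else cv2.resize(a,(364,280))
c=np.zeros((320,364+b.shape[1],3),np.uint8);c[:280,:364]=a;c[:,364:]=b;print(c.shape)
cv2.imwrite("pics/w6.png",cv2.cvtColor(c,cv2.COLOR_RGB2BGR))
E
```

```text
lin [-0.   0.1  3.3] rot [ 0.     -0.0003  0.    ] pos [465.3 -49.3 133.3] yaw 1.809 t 21.725
(320, 799, 3)
```

View pics/w6.png

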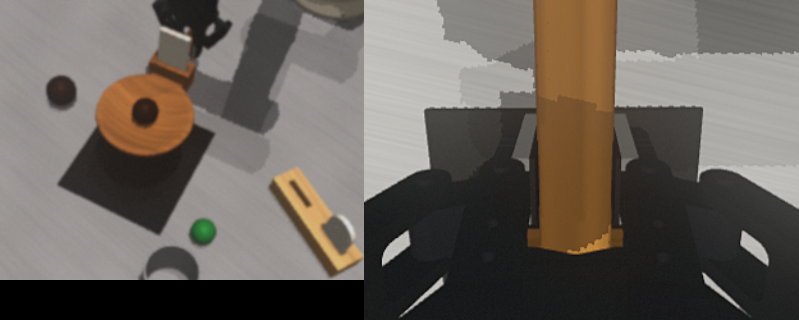

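Lifted about 124 mm, with the ball centred and the marker upright. Now I'll compute the rows for the pivot about the dish axis.

```bash
python3 - <<'E'
import numpy as np
a=np.cumsum(.004*np.arange(1,11));b=.039*np.arange(1,11);c=np.cumsum(.04-.004*np.arange(1,10))
for t in(a,b,c): print([(round(-154*(1-np.cos(x)),1),round(-154*np.sin(x),1),round(-x,3)) for x in t])
E
```

```text
[(np.float64(-0.0), np.float64(-0.6), np.float64(-0.004)), (np.float64(-0.0), np.float64(-1.8), np.float64(-0.012)), (np.float64(-0.0), np.float64(-3.7), np.float64(-0.024)), (np.float64(-0.1), np.float64(-6.2), np.float64(-0.04)), (np.float64(-0.3), np.float64(-9.2), np.float64(-0.06)), (np.float64(-0.5), np.float64(-12.9), np.float64(-0.084)), (np.float64(-1.0), np.float64(-17.2), np.float64(-0.112)), (np.float64(-1.6), np.float64(-22.1), np.float64(-0.144)), (np.float64(-2.5), np.float64(-27.6), np.float64(-0.18)), (np.float64(-3.7), np.float64(-33.6), np.float64(-0.22))]
[(np.float64(-0.1), np.float64(-6.0), np.float64(-0.039)), (np.float64(-0.5), np.float64(-12.0), np.float64(-0.078)), (np.float64(-1.1), np.float64(-18.0), np.float64(-0.117)), (np.float64(-1.9), np.float64(-23.9), np.float64(-0.156)), (np.float64(-2.9), np.float64(-29.8), np.float64(-0.195)), (np.float64(-4.2), np.float64(-35.7), np.float64(-0.234)), (np.float64(-5.7), np.float64(-41.5), np.float64(-0.273)), (np.float64(-7.4), np.float64(-47.3), np.float64(-0.312)), (np.float64(-9.4), np.float64(-53.0), np.float64(-0.351)), (np.float64(-11.6), np.float64(-58.5), np.float64(-0.39))]
[(np.float64(-0.1), np.float64(-5.5), np.float64(-0.036)), (np.float64(-0.4), np.float64(-10.5), np.float64(-0.068)), (np.float64(-0.7), np.float64(-14.8), np.float64(-0.096)), (np.float64(-1.1), np.float64(-18.4), np.float64(-0.12)), (np.float64(-1.5), np.float64(-21.5), np.float64(-0.14)), (np.float64(-1.9), np.float64(-23.9), np.float64(-0.156)), (np.float64(-2.2), np.float64(-25.8), np.float64(-0.168)), (np.float64(-2.4), np.float64(-27.0), np.float64(-0.176)), (np.float64(-2.5), np.float64(-27.6), np.float64(-0.18))]
```

Emit:
{"op": "arm_command", "data": {
  "rows": [
    {"grip": 0, "linear": [0, -0.6, 0], "rot": [0, 0, -0.004]},
    {"grip": 0, "linear": [0, -1.8, 0], "rot": [0, 0, -0.012]},
    {"grip": 0, "linear": [0, -3.7, 0], "rot": [0, 0, -0.024]},
    {"grip": 0, "linear": [-0.1, -6.2, 0], "rot": [0, 0, -0.04]},
    {"grip": 0, "linear": [-0.3, -9.2, 0], "rot": [0, 0, -0.06]},
    {"grip": 0, "linear": [-0.5, -12.9, 0], "rot": [0, 0, -0.084]},
    {"grip": 0, "linear": [-1, -17.2, 0], "rot": [0, 0, -0.112]},
    {"grip": 0, "linear": [-1.6, -22.1, 0], "rot": [0, 0, -0.144]},
    {"grip": 0, "linear": [-2.5, -27.6, 0], "rot": [0, 0, -0.18]},
    {"grip": 0, "linear": [-3.7, -33.6, 0], "rot": [0, 0, -0.22]}
  ]
}}

```text
clock: 23.08
position: [477.0, -81.4, 133.4]
ee_rot: [-0.228, 0.974, -0.0, -0.0]
contact_force: [-0.4, -0.2, -2.3]
gripper_width: 23.2
grasp_force: 58.8
```

Emit:
{"op": "arm_command", "data": {
  "rows": [
    {"grip": 0, "linear": [-0.1, -6, 0], "rot": [0, 0, -0.039]},
    {"grip": 0, "linear": [-0.5, -12, 0], "rot": [0, 0, -0.078]},
    {"grip": 0, "linear": [-1.1, -18, 0], "rot": [0, 0, -0.117]},
    {"grip": 0, "linear": [-1.9, -23.9, 0], "rot": [0, 0, -0.156]},
    {"grip": 0, "linear": [-2.9, -29.8, 0], "rot": [0, 0, -0.195]},
    {"grip": 0, "linear": [-4.2, -35.7, 0], "rot": [0, 0, -0.234]},
    {"grip": 0, "linear": [-5.7, -41.5, 0], "rot": [0, 0, -0.273]},
    {"grip": 0, "linear": [-7.4, -47.3, 0], "rot": [0, 0, -0.312]},
    {"grip": 0, "linear": [-9.4, -53, 0], "rot": [0, 0, -0.351]},
    {"grip": 0, "linear": [-11.6, -58.5, 0], "rot": [0, 0, -0.39]}
  ]
}}

```text
clock: 24.32
position: [513.5, -128.8, 133.4]
ee_rot: [-0.412, 0.911, -0.0, 0.0]
contact_force: [0.2, -0.1, -1.1]
gripper_width: 23.3
grasp_force: 58.8
```

Emit:
{"op": "arm_command", "data": {
  "rows": [
    {"grip": 0, "linear": [-0.1, -6, 0], "rot": [0, 0, -0.039]},
    {"grip": 0, "linear": [-0.5, -12, 0], "rot": [0, 0, -0.078]},
    {"grip": 0, "linear": [-1.1, -18, 0], "rot": [0, 0, -0.117]},
    {"grip": 0, "linear": [-1.9, -23.9, 0], "rot": [0, 0, -0.156]},
    {"grip": 0, "linear": [-2.9, -29.8, 0], "rot": [0, 0, -0.195]},
    {"grip": 0, "linear": [-4.2, -35.7, 0], "rot": [0, 0, -0.234]},
    {"grip": 0, "linear": [-5.7, -41.5, 0], "rot": [0, 0, -0.273]},
    {"grip": 0, "linear": [-7.4, -47.3, 0], "rot": [0, 0, -0.312]},
    {"grip": 0, "linear": [-9.4, -53, 0], "rot": [0, 0, -0.351]},
    {"grip": 0, "linear": [-11.6, -58.5, 0], "rot": [0, 0, -0.39]}
  ]
}}

```text
clock: 25.58
position: [565.1, -158.8, 133.3]
ee_rot: [-0.581, 0.814, -0.0, 0.0]
contact_force: [-0.8, -0.4, -1.2]
gripper_width: 23.1
grasp_force: 58.8
```

Emit:
{"op": "arm_command", "data": {
  "rows": [
    {"grip": 0, "linear": [-0.1, -6, 0], "rot": [0, 0, -0.039]},
    {"grip": 0, "linear": [-0.5, -12, 0], "rot": [0, 0, -0.078]},
    {"grip": 0, "linear": [-1.1, -18, 0], "rot": [0, 0, -0.117]},
    {"grip": 0, "linear": [-1.9, -23.9, 0], "rot": [0, 0, -0.156]},
    {"grip": 0, "linear": [-2.9, -29.8, 0], "rot": [0, 0, -0.195]},
    {"grip": 0, "linear": [-4.2, -35.7, 0], "rot": [0, 0, -0.234]},
    {"grip": 0, "linear": [-5.7, -41.5, 0], "rot": [0, 0, -0.273]},
    {"grip": 0, "linear": [-7.4, -47.3, 0], "rot": [0, 0, -0.312]},
    {"grip": 0, "linear": [-9.4, -53, 0], "rot": [0, 0, -0.351]},
    {"grip": 0, "linear": [-11.6, -58.5, 0], "rot": [0, 0, -0.39]}
  ]
}}

```text
clock: 26.82
position: [624.3, -166.8, 133.2]
ee_rot: [0.728, -0.686, 0.0, -0.0]
contact_force: [0.0, 0.6, -2.2]
gripper_width: 23.0
grasp_force: 58.8
```

Emit:
{"op": "arm_command", "data": {
  "rows": [
    {"grip": 0, "linear": [-0.1, -5.5, 0], "rot": [0, 0, -0.036]},
    {"grip": 0, "linear": [-0.4, -10.5, 0], "rot": [0, 0, -0.068]},
    {"grip": 0, "linear": [-0.7, -14.8, 0], "rot": [0, 0, -0.096]},
    {"grip": 0, "linear": [-1.1, -18.4, 0], "rot": [0, 0, -0.12]},
    {"grip": 0, "linear": [-1.5, -21.5, 0], "rot": [0, 0, -0.14]},
    {"grip": 0, "linear": [-1.9, -23.9, 0], "rot": [0, 0, -0.156]},
    {"grip": 0, "linear": [-2.2, -25.8, 0], "rot": [0, 0, -0.168]},
    {"grip": 0, "linear": [-2.4, -27, 0], "rot": [0, 0, -0.176]},
    {"grip": 0, "linear": [-2.5, -27.6, 0], "rot": [0, 0, -0.18]},
    {"grip": 0, "linear": [-2.5, -27.6, 0], "rot": [0, 0, -0.18]}
  ]
}}

```text
clock: 28.08
position: [651.2, -162.4, 133.4]
ee_rot: [0.786, -0.618, -0.0, 0.0]
contact_force: [-0.0, 0.3, -2.5]
gripper_width: 23.3
grasp_force: 58.8
```

Emit:
{"op": "arm_command", "data": {
  "rows": [
    {"grip": 0, "linear": [0, 0, 0], "rot": [0, 0, 0]},
    {"grip": 0, "linear": [0, 0, 0], "rot": [0, 0, 0]},
    {"grip": 0, "linear": [0, 0, 0], "rot": [0, 0, 0]},
    {"grip": 0, "linear": [0, 0, 0], "rot": [0, 0, 0]},
    {"grip": 0, "linear": [0, 0, 0], "rot": [0, 0, 0]},
    {"grip": 0, "linear": [0, 0, 0], "rot": [0, 0, 0]},
    {"grip": 0, "linear": [0, 0, 0], "rot": [0, 0, 0]},
    {"grip": 0, "linear": [0, 0, 0], "rot": [0, 0, 0]}
  ]
}}

```text
clock: 29.08
position: [651.3, -162.4, 133.4]
ee_rot: [0.786, -0.618, -0.0, 0.0]
contact_force: [-0.2, 0.1, -2.3]
gripper_width: 22.8
grasp_force: 58.8
```

```bash
python3 - <<'E'
from h import *
s=arm.read_state();go([652,-162.2,133],3.38);print(s["wrist_torque"].round(2),s["contact_force"].round(1))
T=imaging.get_image("top");q=imaging.get_image("scene")
a=cv2.resize(q["frame"][80:280,200:400],(400,400));b=cv2.resize(T["frame"][130:290,240:420],(400,356))
c=np.zeros((400,800,3),np.uint8);c[:,:400]=a;c[:356,400:]=b
cv2.imwrite("pics/w7.png",cv2.cvtColor(c,cv2.COLOR_RGB2BGR))
E
```

```text
lin [-0.  -0.8  0.4] rot [ 0.      0.     -0.0009] pos [ 651.3 -162.4  133.4] yaw -2.9041 t 29.075
[-0.17 -0.05  0.03] [-0.2  0.1 -2.3]
```

View pics/w7.png

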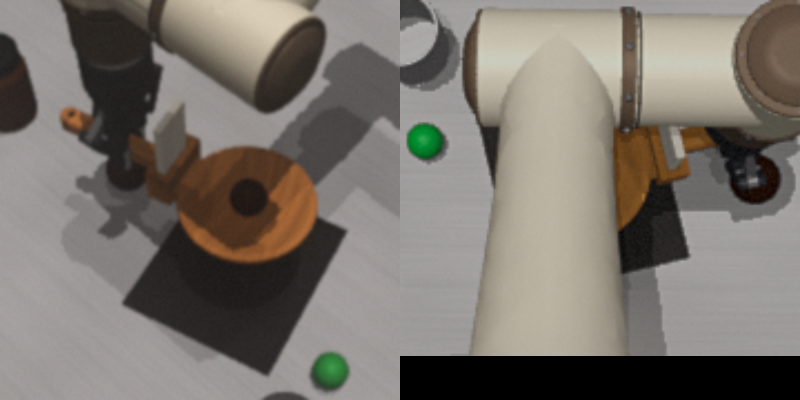

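The last views show the paddle held above the mat. Its handle points right, the marker is upright in the slot at (168,140), and the ball sits in the middle of the hollow at (248,198).

```bash
python3 -c "
from bench import job
print(job.job_done())"
```

```text
the job is handed in; nothing more can be done
None
```

I handed the job in at about 29 s: the square-topped marker is fully seated in the paddle's slot, and the gripper holds the paddle still about 12 cm above the mat. It has made its quarter turn anticlockwise, so the handle points right, and the last camera view showed it level with the ball in the middle of the hollow.

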